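# Shut the meal drawer and run the grain mill round

### The job

The hand grain mill has been left with its drawer open. Push the drawer fully home until its catch snaps, and only then turn the crank clockwise, seen from above, through at least one full turn to clear the burrs, carrying on the same way until its knob points straight to the back of the mill, opposite the drawer, and leave it there. Leave the jars and the tin standing where they are.

Things in the scene. Friction and masses are not known exactly. Their poses are not given: they have to be found in the camera images.
- grain_mill: hand grain mill, held fast to the worktop: a square wooden case 140 x 140 mm, 105 mm high, with an open steel hopper (119 mm across, rim 146 mm above the worktop) on top and a crank above that. Origin on the worktop under the crank's upright axis; +x points to the back of the mill, -x to its front with the drawer, +z up
- mill_drawer (a joint): how far the drawer is out, m: 0 fully home, 0.060 at its outer stop, along the mill's -x. A sprung roller catch resists with up to about 6 N from 13 mm out to 5 mm out, then snaps the drawer home by itself and holds it there; short of that it pushes the drawer back out
- drawer_knob (a point): centre of the outer end of the drawer's round wooden knob (28 mm across, standing 22.5 mm out from the middle of the drawer's front, its axis along the mill's x), 97 mm in front of the crank's axis when home, 54 mm above the worktop. The drawer's front is 132 mm wide and spans 13 to 93 mm above the worktop
- mill_crank (a joint): angle of the crank, rad, growing clockwise seen from above and counted on past a full turn (6.28): 0 (and 6.28) with the knob straight to the back of the mill (+x), 1.57 to its right (-y), 3.14 over the drawer. At the start the knob stands left to back left of the mill, at -1.9 to -0.4. It turns stiffly (about 3 N at the knob) both ways and stays where it is left
- crank_knob (a point): middle of the crank's upright knob, 80 mm from the crank's axis and 190 mm above the worktop. The knob is a wooden pear 25 to 33 mm thick that spans 164 to 211 mm above the worktop and turns freely on its pin; the flat steel crank arm under it is 14 mm wide and 157 to 163 mm above the worktop, the nut on the axis reaches 178 mm
- rice_jar: glass jar of rice with a yellow lid, 53 mm across, 99 mm high, beside the mill at its right; origin under its middle, +z up
- fruit_jar: glass jar with a grey lid, 70 mm across, 85 mm high, beside the mill at its left; origin under its middle
- salt_jar: low jar with a white lid, 65 mm across, 59 mm high, at the front right of the mill; origin under its middle
- ghee_jar: brown jar with a yellowish lid, 59 mm across, 87 mm high, on the left; origin under its middle
- food_tin: food tin, 75 mm across, 110 mm high, on the left by the bottles; origin under its middle

How it is judged:
On the way, in this order (a step that is already met when the one before it is completed fails the run):
1. the drawer is fully home (within 3 mm), its catch snapped (value of joint mill_drawer below 0.003 m), for 0.2 s.
2. the crank has been turned clockwise through a full turn (value of joint mill_crank above 5.89 rad).
At the end, for the whole second after the job is handed in: the drawer is home within 3 mm; the crank has gone clockwise through at least one full turn and stands still with its knob straight to the back of the mill (within 22 degrees); the jars and the tin stand upright within 40 mm of where they were (value of joint mill_drawer below 0.003 m and value of joint mill_crank above 5.89 rad and x of crank_knob in the frame of grain_mill above 0.074 m and velocity of joint mill_crank between -0.05 and 0.05 rad/s and distance of each of rice_jar, fruit_jar, salt_jar, ghee_jar, food_tin from where it was at the start of the episode below 0.04 m); the robot touches nothing.
It fails at once if the crank is turned (knob moved more than 60 mm) while the drawer is open by more than 8 mm (distance of crank_knob from where it was at the start of the episode above 0.06 m and value of joint mill_drawer above 0.008 m).
It fails at once if a jar or the tin is moved by more than 40 mm (distance of any of rice_jar, fruit_jar, salt_jar, ghee_jar, food_tin from where it was at the start of the episode above 0.04 m).
It fails at once if a jar or the tin is tipped by more than 0.4 rad (angle between any of rice_jar, fruit_jar, salt_jar, ghee_jar, food_tin's own z axis and vertical above 0.4 rad).
It also fails if it takes over 62 s, if anything falls off the work surface, if the arm or the gripper's body presses on something with over 40 N, if the wrist force passes 120 N, or if a joint passes its speed limit or range.

### The arm

A 6-joint arm with a two-finger parallel gripper is mounted at the origin on a cart in front of the work surface, level with it; the furniture and walls round the work are solid. World frame = base frame: x ahead of the robot, y to its left, z up, the work surface at z = 0. Lengths are in m, angles in rad, forces in N, time in s.
With the tool pointing down it reaches from about 0.3 to 0.875 m from the base axis. Payload 6.4 kg.
Tool frame: the origin (TCP) lies on the centre line of the jaws, within the pads' length; the fingertips stand 25 mm ahead of it and the grasp point (between the pads) lies 6 mm ahead of it (ctrl.tip_reach is the distance from the TCP to the fingertips, in m); z points along the fingers, y is the line along which they close (so a half turn about z gives the same grasp; the last joint's range is limited). The gripper opens to 85 mm and grips with 20 to 120 N. Pads are 22 mm wide; open, the fingers measure 114 mm over their backs; the gripper's body (76 mm by 85 mm) begins 54 mm behind the grasp point. The pads swing forward as they close: fully open they stand 13 mm farther back than shut.
Start: joints at [1.107, 0.181, 1.607, -0, 1.354, -0.206], TCP at [0.147, 0.556, 0.256] pointing down, gripper open.
Joint ranges: [-2.99, 2.99], [-0.89, 2.07], [0.3, 2.58], [-1.14, 4.28], [0, 2.63], [-3.12, 3.12]. Speed limits (rad/s): [2.57, 2.57, 3.01, 3.14, 3.14, 3.14].

### API

Orientations are given as a unit quaternion [w, x, y, z].
In Python, from bench import ctrl gives the robot as it stands.
- The arm moves only by the tool servo_tool, never from a script. Its argument "motion" is a list that holds one entry, the list of rows, each a list of 5 numbers: the shift along the tool's x, y, z in cm, then the turn about the tool's z in degrees, then the closure, from -1 (fully open) to 1 (shut). In form: [[[dx, dy, dz, twist, claw], ...]]. A call has 1 to 5 rows; each row is the pose to reach, as a shift and turn from the pose commanded when the call began, along the tool's axes at that moment; what a row does not reach only later rows make up. A row lasts 1/10 s, in which the tool goes at most 50 mm and 8.59 degrees, less where a joint would pass 70% of its speed; a pose out of reach is approached as far as the arm can. A call with a gripper value outside its range is refused whole. The fingers move at their own pace and stop on an object; the grip force is fixed at half the most. Time passes only in rows, so rows that repeat a pose let the fingers close. It gives the time, the measured TCP pose, the force, the opening and the grip force at its end, in the units of the state.
- ctrl.get_obs(): the state, without advancing time (a new reading comes with each control period).
- ctrl.camera(name): name is "side" or "top"; returns a dict with "pixels" (480x640x3 uint8, red, green, blue), "depth" (480x640 float32, m along the optical axis (not along the pixel's ray), 0 where there is no reading), "fx", "fy", "cx", "cy" (pixels), "R" (3x3) and "t" (3): a world point X has camera coordinates R X + t. Camera axes: x right, y down, z forward; pixel columns grow to the right and rows downward; lengths in m; the calibration is good to about 2 mm. A picture is of the moment at which its call begins.
- ctrl.hand_in(): hands the job in; it is judged then, once.
The state is a dict: "time_s": time; "q": joint angles; "dq": joint speeds; "joint_efforts": joint torques, N m; "eef_pos": TCP position; "eef_rot": TCP orientation; "wrist_force": force on the tool from outside, world axes, zero at the start; "torque": the same for the moment, N m; "opening": opening from 0.0 (shut) to 1.0 (fully open); "grasp_force": force on a finger pad.
Only numpy, scipy, OpenCV 4.12 (cv2) and the standard library are available. Lean on these libraries where they do the work, as an engineer would, in place of code of your own. Each camera call takes 0.05 s, during which the arm holds its last target. There are 200 camera calls.

## Working session

There is one attempt and no reset: what is moved stays moved. The work goes in short steps, Python scripts to look and compute and a tool call to move; the robot and the scene stay as the last step left them, time stands still between calls to the robot, and variables do not carry over. Pictures are saved under pics/ and viewed, at most 10 in all, crops included, and the job is handed in when it is done.

Besides the shell and the picture viewer there is one more tool, called after ">>>" by a JSON object that holds its "api" and its "payload". servo_tool: Moves the arm, as the interface text tells. Its arguments: {"type":"object","properties":{"motion":{"type":"array"}},"required":["motion"]}

```bash
mkdir -p pics
python3 - <<'E'
from bench import ctrl
import cv2,numpy as np
for n in("top","side"):
    c=ctrl.camera(n); cv2.imwrite(f"pics/{n}0.png",c["pixels"][:,:,::-1]); np.savez(n+"0.npz",**c)
    print(n,c["fx"],c["cx"],c["cy"],c["R"].round(3).tolist(),c["t"], (-c["R"].T@c["t"]).round(3))
o=ctrl.get_obs(); print(o)
E
```

```text
top 547.1809389594858 320.8601435728911 241.0975779635763 [[-0.038, -0.999, -0.006], [-0.973, 0.039, -0.229], [0.229, -0.003, -0.973]] [0.19519804 0.57249453 1.13624507] [0.304 0.176 1.238]
side 480.48584643052976 316.34529726124055 246.0589109992125 [[-0.997, -0.079, -0.015], [-0.022, 0.443, -0.896], [0.078, -0.893, -0.443]] [0.58135728 0.06658129 1.14554038] [0.492 1.04  0.576]
{'time_s': 0.1, 'q': array([ 1.10670159e+00,  1.81436165e-01,  1.60790292e+00, -9.42213713e-06,
        1.35377785e+00, -2.06275453e-01]), 'dq': array([ 0.0010223 , -0.00151911, -0.0024912 ,  0.00074104, -0.00106635,
        0.00070428]), 'joint_efforts': array([ 1.14845656e-05, -4.45880663e+01, -3.52237344e+01, -8.38415485e-05,
        4.17992022e-03, -2.13474414e-05]), 'eef_pos': array([0.14637662, 0.55559374, 0.25549386]), 'eef_rot': array([-2.46356931e-04,  1.28551860e-01,  9.91702495e-01, -7.21237787e-04]), 'wrist_force': array([ 0.23903896, -0.19232553, -0.23841803]), 'torque': array([-0.02568112, -0.00029845, -0.02407193]), 'grasp_force': 0.0, 'opening': 0.9964819687267245}
```

View pics/top0.png

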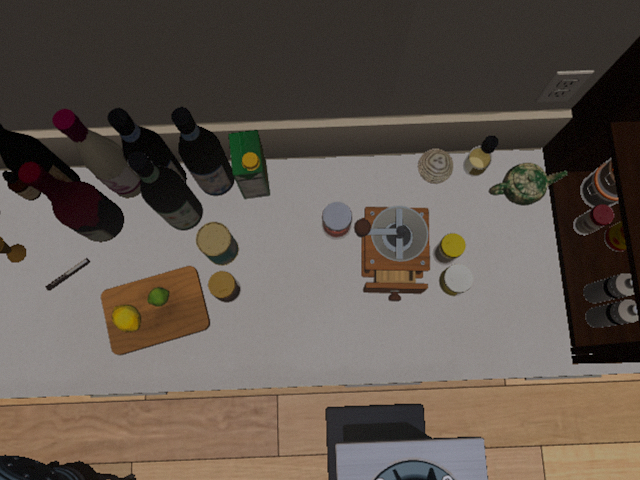

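View pics/side0.png

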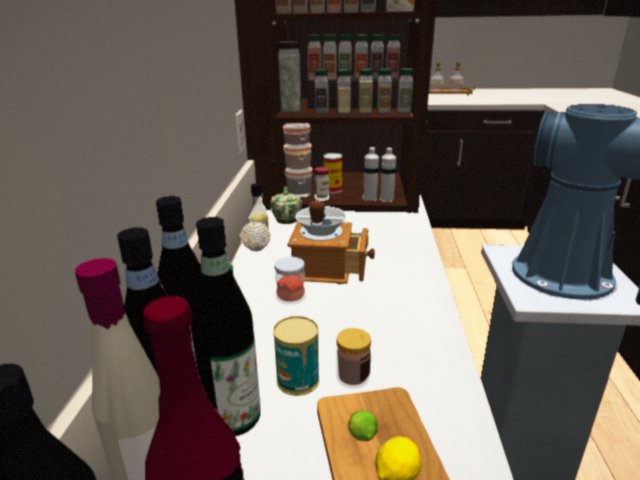

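Top view: the mill axis is near (399,233), the crank knob (362,227) is to its left, and the drawer knob is at (395,296). Side view: the crank knob is at (317,210) and the drawer knob at (371,253). Next I'll measure them.

```bash
cat > h.py <<'E'
import numpy as np,cv2
def pts(c):
    v,u=np.mgrid[:480,:640]; d=c["depth"]
    P=np.stack([(u-c["cx"])/c["fx"]*d,(v-c["cy"])/c["fy"]*d,d],-1)
    return (P-c["t"])@c["R"]
def ray(c,u,v):
    d=c["R"].T@np.array([(u-c["cx"])/c["fx"],(v-c["cy"])/c["fy"],1]); return -c["R"].T@c["t"],d/np.linalg.norm(d)
def onplane(c,u,v,z):
    o,d=ray(c,u,v); return o+d*(z-o[2])/d[2]
def tri(r1,r2):
    A=sum(np.eye(3)-np.outer(d,d) for o,d in(r1,r2)); b=sum((np.eye(3)-np.outer(d,d))@o for o,d in(r1,r2))
    X=np.linalg.solve(A,b); return X,[np.linalg.norm(np.cross(X-o,d)) for o,d in(r1,r2)]
def brown(c,box):
    u0,v0,u1,v1=box; p=c["pixels"].astype(int); m=np.zeros((480,640),np.uint8)
    m[v0:v1,u0:u1]=((p.max(-1)<115)&(p[...,0]>p[...,2]+18))[v0:v1,u0:u1]
    n,l,s,ce=cv2.connectedComponentsWithStats(m); i=1+s[1:,4].argmax(); return ce[i],s[i],l==i
E
python3 - <<'E'
from h import *
t=dict(np.load("top0.npz"));s=dict(np.load("side0.npz"))
for nm,bt,bs in(("crank",(348,212,378,244),(305,195,330,225)),("drawer",(385,291,405,304),(366,246,380,262))):
    a,sa,ma=brown(t,bt);b,sb,mb=brown(s,bs)
    print(nm,a,sa,b,sb,tri(ray(t,*a),ray(s,*b)))
    print(" depth med",np.median(pts(t)[ma],0),np.median(pts(s)[mb],0))
W=pts(t); roi=np.zeros((480,640),bool);roi[195:305,345:440]=1
for lo,hi in((.098,.112),(.138,.152),(.080,.097)):
    m=roi&(W[...,2]>lo)&(W[...,2]<hi)
    q=W[m][:,:2].astype(np.float32); r=cv2.minAreaRect(q)
    print(lo,len(q),r,"bb",q.min(0),q.max(0), "circ",cv2.minEnclosingCircle(q), "z",np.median(W[m][:,2]))
im=t["pixels"][195:310,320:480,::-1];cv2.imwrite("pics/crop.png",cv2.resize(im,None,fx=5,fy=5,interpolation=cv2.INTER_CUBIC))
for n,(u,v,z) in dict(rice=(453,246,.099),fruit=(337,217,.085),salt=(457,278,.059),ghee=(222,284,.087)).items(): print(n,onplane(t,u,v,z))
E
```

```text
crank [365.48958333 222.79166667] [355 212  23  23 288] [315.74       207.28285714] [305 195  25  27 350] (array([0.57891604, 0.08392004, 0.19522312]), [np.float64(0.004016638610398635), np.float64(0.004016638610398577)])
 depth med [0.58001231 0.08324878 0.20568918] [0.57725815 0.10102626 0.18438475]
drawer [394.5        296.02941176] [389 292  12   8  68] [370.31707317 253.73170732] [366 250   8   8  41] (array([0.45334225, 0.01753177, 0.05154564]), [np.float64(0.0009626381142982924), np.float64(0.0009626381142983102)])
 depth med [0.45247665 0.01868444 0.06270499] [0.45138005 0.02889075 0.05710648]
0.098 1620 ((0.5551691055297852, 0.012813977897167206), (0.13803309202194214, 0.17085835337638855), 86.69932556152344) bb [ 0.467671   -0.05949822] [0.6432397  0.08429203] circ ((0.562840461730957, 0.012058845721185207), 0.10071710497140884) z 0.10432708739748242
0.138 915 ((0.5722343921661377, 0.012044697999954224), (0.11672667413949966, 0.11656217277050018), 40.827430725097656) bb [ 0.5123274  -0.04660318] [0.63105625 0.07010108] circ ((0.5716918110847473, 0.011898664757609367), 0.059482164680957794) z 0.14300605778146794
0.08 578 ((0.5293452143669128, 0.05886995792388916), (0.24741707742214203, 0.12178318202495575), 50.97478103637695) bb [ 0.46151787 -0.05443715] [0.65435475 0.11904427] circ ((0.5583707094192505, 0.03549817204475403), 0.12588143348693848) z 0.08979721666281057
rice [ 0.55025005 -0.10810797  0.099     ]
fruit [0.62814324 0.13551494 0.085     ]
salt [ 0.48737101 -0.12010254  0.059     ]
ghee [0.48968401 0.38635155 0.087     ]
```

View pics/crop.png

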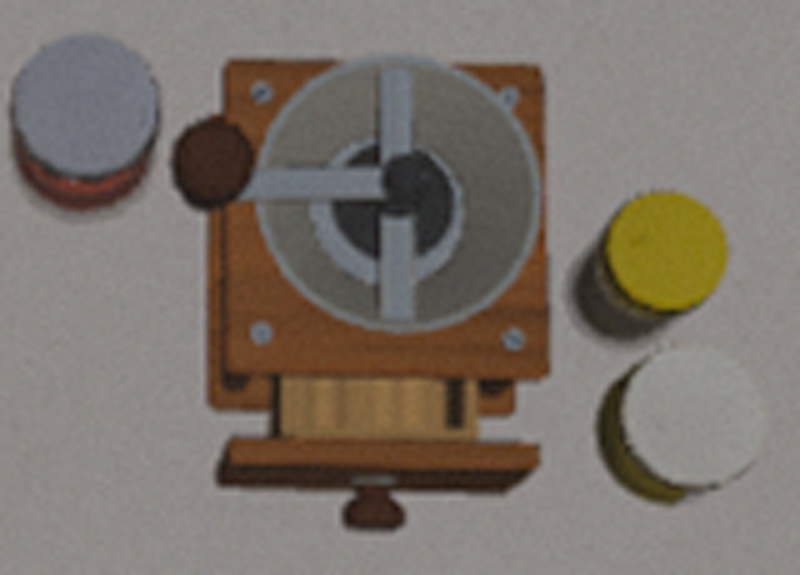

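The crop shows the crank knob at about (362.4,227.4) full-frame, the axis at about (401,231.6), and the drawer about 30 mm out, with a clear path in front of it. I'll refine these and work out the first shift.

```bash
cat >> h.py <<'E'
from scipy.spatial.transform import Rotation as Ro
def shift(o,target,head):
    R=Ro.from_quat(np.asarray(o["eef_rot"]),scalar_first=True).as_matrix()
    h=np.degrees(np.arctan2(R[1,0],R[0,0]))
    return (R.T@(np.array(target)-o["eef_pos"])*100).round(2), round(-((head-h+180)%360-180),1)
E
python3 - <<'E'
from h import *
from bench import ctrl
t=dict(np.load("top0.npz"))
K=onplane(t,362.4,227.4,.195);A=onplane(t,401,231.6,.178);H=np.array([.572,.012])
print("knob",K,"axis",A)
W=pts(t); m=(W[...,2]>.099)&(W[...,2]<.110); m[:195]=0;m[275:]=0;m[:,:345]=0;m[:,440:]=0
q=W[m][:,:2].astype(np.float32);r=cv2.minAreaRect(q);print(r)
# drawer front top edge line
m=(W[...,2]>.084)&(W[...,2]<.099);m[:280]=0;m[300:]=0;m[:,:355]=0;m[:,435:]=0
q=W[m][:,:2].astype(np.float32);print("drawer",cv2.minAreaRect(q),len(q))
print(np.linalg.norm(K[:2]-H),np.degrees(np.arctan2(*(K[:2]-H)[::-1])))
o=ctrl.get_obs();print(shift(o,[.40,.021,.20],177))
E
```

```text
knob [0.5739908  0.09033845 0.195     ] axis [0.56667024 0.01243662 0.178     ]
((0.5710406303405762, 0.01190531998872757), (0.13853642344474792, 0.13863712549209595), 86.41496276855469)
drawer ((0.4736253321170807, 0.017758972942829132), (0.13099707663059235, 0.017915384843945503), 86.8993148803711) 371
0.07836373989523636 88.54426544884706
(array([-38.16, -45.22,   5.61]), np.float64(-11.8))
```

>>> {"api": "servo_tool", "payload": {"motion": [[[-38,-45,5.5,-11.5,1],[-38,-45,5.5,-11.5,1],[-38,-45,5.5,-11.5,1],[-38,-45,5.5,-11.5,1],[-38,-45,5.5,-11.5,1]]]}}

```text
time_s: 0.6
eef_pos: [0.2531, 0.3302, 0.2326]
eef_rot: [-0.0, 0.028, 1.0, -0.0]
wrist_force: [0.9, -0.3, -0.7]
opening: 0.147
grasp_force: 0.0
```

Run:
```python
from h import *
from bench import ctrl
o=ctrl.get_obs();print(o["eef_pos"],shift(o,[.40,.021,.20],176.8))
```

```text
[0.25308252 0.33022361 0.23264694] (array([-16.4 , -30.05,   3.27]), np.float64(-0.0))
```

>>> {"api": "servo_tool", "payload": {"motion": [[[-16.4,-30,3.3,0,1],[-16.4,-30,3.3,0,1],[-16.4,-30,3.3,0,1],[-16.4,-30,3.3,0,1],[-16.4,-30,3.3,0,1]]]}}

```text
time_s: 1.1
eef_pos: [0.36, 0.1053, 0.209]
eef_rot: [0.0, 0.029, 1.0, 0.0]
wrist_force: [1.7, 0.6, 0.4]
opening: -0.002
grasp_force: 0.0
```

>>> {"api": "servo_tool", "payload": {"motion": [[[-2.5,-5,0,0,1],[-2.5,-5,0,0,1],[-2.5,-5,0,0,1],[-2.5,-5,0,0,1],[-2.5,-5,0,0,1]]]}}

```text
time_s: 1.6
eef_pos: [0.3812, 0.0573, 0.2089]
eef_rot: [-0.0, 0.027, 1.0, 0.0]
wrist_force: [0.0, 0.4, 0.3]
opening: -0.002
grasp_force: 0.0
```

Run:
```python
from h import *
from bench import ctrl
o=ctrl.get_obs();print(o["eef_pos"],shift(o,[.40,.021,.07],176.8),o["wrist_force"])
```

```text
[0.38115569 0.05731555 0.2089193 ] (array([-2.09, -3.53, 13.89]), np.float64(0.1)) [0.00285034 0.3702659  0.320958  ]
```

>>> {"api": "servo_tool", "payload": {"motion": [[[-2,-3.6,4.5,0,1],[-2,-3.6,9,0,1],[-2,-3.6,13.9,0,1],[-2,-3.6,13.9,0,1],[-2,-3.6,13.9,0,1]]]}}

```text
time_s: 2.1
eef_pos: [0.3986, 0.0202, 0.0699]
eef_rot: [-0.002, 0.027, 1.0, 0.0]
wrist_force: [0.3, -0.8, 0.2]
opening: 0.003
grasp_force: 0.0
```

>>> {"api": "servo_tool", "payload": {"motion": [[[-1,0,0,0,1],[-2,0,0,0,1],[-2.8,0,0,0,1],[-3.6,0,0,0,1],[-4.4,0,0,0,1]]]}}

```text
time_s: 2.6
eef_pos: [0.4448, 0.0162, 0.0708]
eef_rot: [0.0, 0.029, 1.0, -0.0]
wrist_force: [-0.5, 0.4, 0.8]
opening: -0.001
grasp_force: 0.6
```

>>> {"api": "servo_tool", "payload": {"motion": [[[-0.4,0,0,0,1],[-0.8,0,0,0,1],[-1.2,0,0,0,1],[-1.6,0,0,0,1],[-1.6,0,0,0,1]]]}}

```text
time_s: 3.1
eef_pos: [0.4599, 0.0154, 0.0699]
eef_rot: [-0.0, 0.029, 1.0, 0.0]
wrist_force: [-0.4, -0.4, -0.3]
opening: 0.002
grasp_force: 0.3
```

>>> {"api": "servo_tool", "payload": {"motion": [[[-0.3,0,0,0,1],[-0.5,0,0,0,1],[-0.5,0,0,0,1]]]}}

```text
time_s: 3.4
eef_pos: [0.4643, 0.0152, 0.07]
eef_rot: [-0.001, 0.028, 1.0, 0.0]
wrist_force: [-2.5, -0.3, 2.3]
opening: 0.003
grasp_force: 1.7
```

Run:
```python
from h import *
from bench import ctrl
o=ctrl.get_obs();print(o["eef_pos"],o["wrist_force"])
t=ctrl.camera("top");c=ctrl.camera("side")
cv2.imwrite("pics/push.png",np.hstack([cv2.resize(x["pixels"][y:y+120,u:u+120,::-1],(400,400),interpolation=2) for x,y,u in((t,195,340),(c,180,270))]))
```

```text
[0.46426862 0.01515464 0.06997645] [-2.49282725 -0.26045646  2.31470576]
```

View pics/push.png

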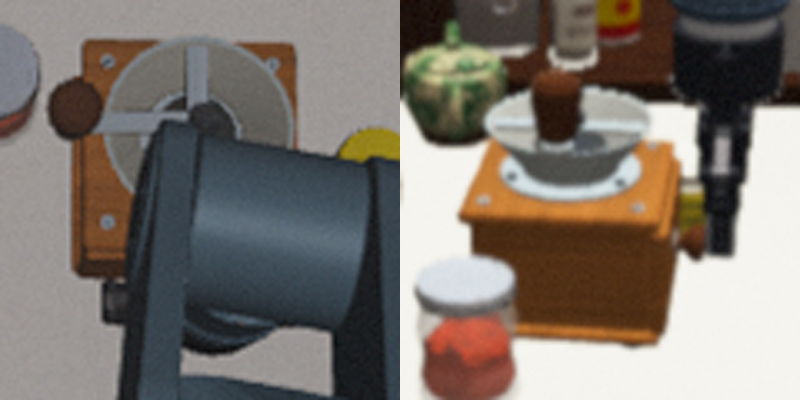

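The side view shows the drawer apparently flush, with the knob at the fingers. I'll press a little further to be certain.

>>> {"api": "servo_tool", "payload": {"motion": [[[-0.2,0,0,0,1],[-0.3,0,0,0,1],[-0.3,0,0,0,1]]]}}

```text
time_s: 3.8
eef_pos: [0.4646, 0.0153, 0.0694]
eef_rot: [-0.004, 0.028, 1.0, 0.0]
wrist_force: [-13.6, -2.1, 8.6]
opening: -0.0
grasp_force: 6.6
```

>>> {"api": "servo_tool", "payload": {"motion": [[[3,0,0,0,1],[6,0,0,0,1],[6,0,-5,0,1],[6,0,-10,0,1],[6,0,-15,0,1]]]}}

```text
time_s: 4.3
eef_pos: [0.4077, 0.0184, 0.2221]
eef_rot: [0.001, 0.029, 1.0, -0.0]
wrist_force: [1.9, -0.8, 0.2]
opening: 0.001
grasp_force: 0.0
```

>>> {"api": "servo_tool", "payload": {"motion": [[[0,5,-4,0,-1],[0,8,-6,0,-1],[0,8,-6,0,-1],[0,8,-6,0,-1],[0,8,-6,0,-1]]]}}

```text
time_s: 4.8
eef_pos: [0.4119, 0.0977, 0.2791]
eef_rot: [-0.001, 0.029, 1.0, -0.0]
wrist_force: [0.2, 0.2, -1.3]
opening: 0.85
grasp_force: 0.0
```

Run:
```python
from h import *
from bench import ctrl
o=ctrl.get_obs();print(o["eef_pos"],o["wrist_force"],o["opening"],shift(o,[.573,.0915,.197],176.7))
c=ctrl.camera("side")
t=ctrl.camera("top")
cv2.imwrite("pics/home.png",np.hstack([cv2.resize(x["pixels"][y:y+120,u:u+120,::-1],(400,400),interpolation=2) for x,y,u in((t,195,340),(c,180,270))]))
```

```text
[0.41192795 0.09774562 0.27910621] [ 0.23188522  0.22984125 -1.25458802] 0.8497787160786968 (array([-16.13,   0.3 ,   8.19]), np.float64(0.0))
```

View pics/home.png

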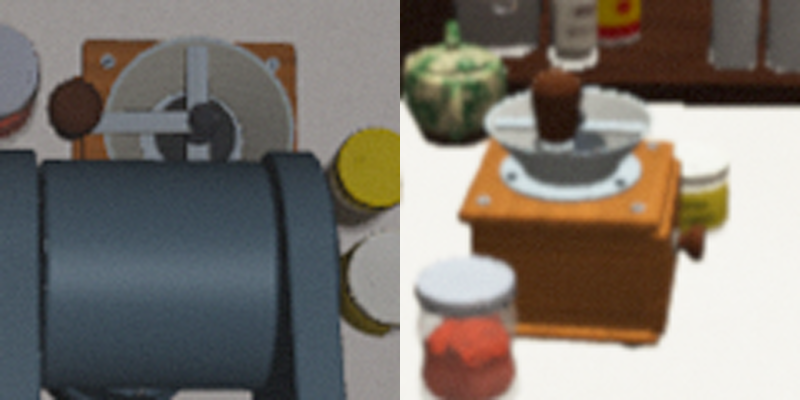

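The side view shows the drawer home, with its knob at (690,243) right against the case and the crank unmoved. Next I'll go over the crank knob.

>>> {"api": "servo_tool", "payload": {"motion": [[[-4,0.3,0,0,-1],[-8,0.3,0,0,-1],[-12,0.3,0,0,-1],[-16.1,0.3,0,0,-1],[-16.1,0.3,0,0,-1]]]}}

```text
time_s: 5.4
eef_pos: [0.5763, 0.0897, 0.2769]
eef_rot: [-0.002, 0.03, 1.0, -0.0]
wrist_force: [-0.1, 0.5, -0.3]
opening: 0.999
grasp_force: 0.0
```

Run:
```python
from h import *
from bench import ctrl
o=ctrl.get_obs();print(o["eef_pos"],o["opening"],shift(o,[.573,.0915,.197],176.7))
```

```text
[0.57631565 0.08974921 0.27688702] 0.9987603667317496 (array([0.32, 0.16, 7.99]), np.float64(-0.2))
```

>>> {"api": "servo_tool", "payload": {"motion": [[[0,0,3,0,-1],[0,0,6,0,-1],[0,0,8,0,-1],[0,0,8,0,-1],[0,0,8,0,-1]]]}}

```text
time_s: 5.9
eef_pos: [0.5728, 0.0913, 0.1999]
eef_rot: [-0.001, 0.029, 1.0, -0.0]
wrist_force: [-0.4, -0.3, 1.3]
opening: 1.005
grasp_force: 0.0
```

Run:
```python
from h import *
from bench import ctrl
o=ctrl.get_obs();print(o["eef_pos"],o["opening"],o["wrist_force"],shift(o,[.573,.0915,.197],176.7))
c=ctrl.camera("side")
cv2.imwrite("pics/grip.png",cv2.resize(c["pixels"][130:280,240:420,::-1],(600,500),interpolation=2))
```

```text
[0.57282499 0.09131143 0.19989885] 1.0051855430669165 [-0.42267912 -0.26513181  1.33816295] (array([-0.02,  0.02,  0.29]), np.float64(-0.0))
```

View pics/grip.png

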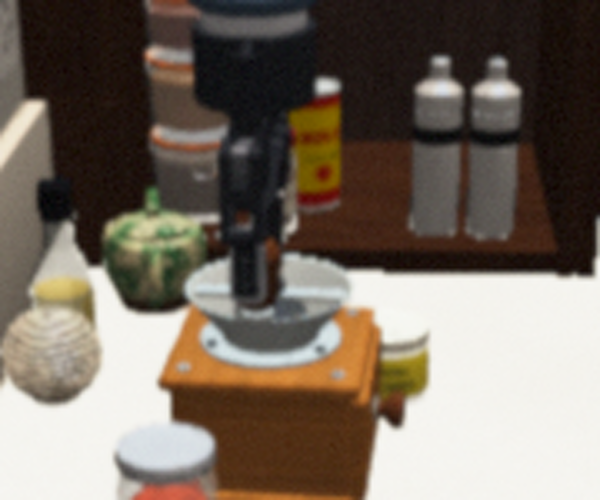

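The fingers straddle the crank knob, which shows behind the near finger at (265,270). I'll close now.

>>> {"api": "servo_tool", "payload": {"motion": [[[0,0,0.2,0,1],[0,0,0.2,0,1],[0,0,0.2,0,1],[0,0,0.2,0,1],[0,0,0.2,0,1]]]}}

```text
time_s: 6.45
eef_pos: [0.5737, 0.0911, 0.1993]
eef_rot: [0.001, 0.029, 1.0, -0.001]
wrist_force: [-2.5, -5.0, 5.3]
opening: 0.363
grasp_force: 59.5
```

Run:
```python
from h import *
from bench import ctrl
o=ctrl.get_obs();print(o["eef_pos"],o["opening"],o["grasp_force"],o["wrist_force"])
a=np.array([.571,.012]);d=o["eef_pos"][:2]-a
r=np.linalg.norm(d);th=np.degrees(np.arctan2(d[1],d[0]));print("r",r,"crank deg",-3.3-th)
```

```text
[0.57373267 0.091129   0.19925783] 0.36259070264725607 59.45242672227323 [-2.5449927  -4.9718126   5.27681944]
r 0.07917617193054638 crank deg -91.32211162848093
```

>>> {"api": "servo_tool", "payload": {"motion": [[[-1.7,-0.15,0,0,1],[-3.3,-0.65,0,0,1],[-4.7,-1.45,0,0,1],[-6.0,-2.55,0,0,1],[-7.0,-3.9,0,0,1]]]}}

```text
time_s: 6.95
eef_pos: [0.6415, 0.0497, 0.1992]
eef_rot: [0.0, 0.028, 1.0, 0.001]
wrist_force: [-4.4, 0.3, 7.8]
opening: 0.36
grasp_force: 59.7
```

```bash
cat > s.py <<'E'
from h import *
from bench import ctrl
import sys
o=ctrl.get_obs();a=np.array([.571,.012]);d=o["eef_pos"][:2]-a
r=np.linalg.norm(d);th=np.degrees(np.arctan2(d[1],d[0]));print("r",r.round(4),"crank deg",(-3.3-th).round(1),o["eef_pos"].round(4),o["wrist_force"].round(1),o["opening"].round(3))
f0=float(sys.argv[1])
for f in f0+np.arange(1,6)*float(sys.argv[2]):
    g,h=np.radians([f,f0]);print(f,(-8*(np.cos(g)-np.cos(h))).round(2),(-8*(np.sin(g)-np.sin(h))).round(2))
E
python3 s.py -31 12
```

```text
Traceback (most recent call last):
  File "s.py", line 5, in <module>
    r=np.linalg.norm(d);th=np.degrees(np.arctan2(d[1],d[0]));print("r",r.round(4),"crank deg",(-3.3-th).round(1),o["eef_pos"].round(4),o["wrist_force"].round(1),o["opening"].round(3))
                                                                                                                                                                 ^^^^^^^^^^^^^^^^^^
AttributeError: 'float' object has no attribute 'round'
```

```bash
sed -i 's/,o\["opening"\].round(3)//' s.py; for f in -31 44 119 194 269; do python3 s.py $f 15; done
```

```text
r 0.0799 crank deg -31.4 [0.6415 0.0497 0.1992] [-4.4  0.3  7.8]
-16.0 -0.83 -1.92
-1.0 -1.14 -3.98
14.0 -0.91 -6.06
29.0 -0.14 -8.0
44.0 1.1 -9.68
r 0.0799 crank deg -31.4 [0.6415 0.0497 0.1992] [-4.4  0.3  7.8]
59.0 1.63 -1.3
74.0 3.55 -2.13
89.0 5.62 -2.44
104.0 7.69 -2.21
119.0 9.63 -1.44
r 0.0799 crank deg -31.4 [0.6415 0.0497 0.1992] [-4.4  0.3  7.8]
134.0 1.68 1.24
149.0 2.98 2.88
164.0 3.81 4.79
179.0 4.12 6.86
194.0 3.88 8.93
r 0.0799 crank deg -31.4 [0.6415 0.0497 0.1992] [-4.4  0.3  7.8]
209.0 -0.77 1.94
224.0 -2.01 3.62
239.0 -3.64 4.92
254.0 -5.56 5.75
269.0 -7.62 6.06
r 0.0799 crank deg -31.4 [0.6415 0.0497 0.1992] [-4.4  0.3  7.8]
284.0 -2.07 -0.24
299.0 -4.02 -1.0
314.0 -5.7 -2.24
329.0 -7.0 -3.88
344.0 -7.83 -5.79
```

>>> {"api": "servo_tool", "payload": {"motion": [[[-0.8,-1.9,0,0,1],[-1.1,-4.0,0,0,1],[-0.9,-6.1,0,0,1],[-0.1,-8.0,0,0,1],[1.1,-9.7,0,0,1]]]}}

```text
time_s: 7.45
eef_pos: [0.6258, -0.0476, 0.1992]
eef_rot: [0.002, 0.029, 1.0, 0.0]
wrist_force: [-0.5, 5.1, 6.1]
opening: 0.359
grasp_force: 59.7
```

```bash
python3 s.py 44 15|head -1
```

```text
r 0.081 crank deg 44.1 [ 0.6258 -0.0476  0.1992] [-0.5  5.1  6.1]
```

Tracking is good and the forces are low.

>>> {"api": "servo_tool", "payload": {"motion": [[[1.6,-1.3,0,0,1],[3.5,-2.1,0,0,1],[5.6,-2.4,0,0,1],[7.7,-2.2,0,0,1],[9.6,-1.4,0,0,1]]]}}

```text
time_s: 7.95
eef_pos: [0.5284, -0.0567, 0.1993]
eef_rot: [0.002, 0.029, 1.0, -0.001]
wrist_force: [5.9, 1.4, 3.6]
opening: 0.361
grasp_force: 60.0
```

>>> {"api": "servo_tool", "payload": {"motion": [[[1.7,1.2,0,0,1],[3.0,2.9,0,0,1],[3.8,4.8,0,0,1],[4.1,6.9,0,0,1],[3.9,8.9,0,0,1]]]}}

```text
time_s: 8.45
eef_pos: [0.4946, 0.0353, 0.1993]
eef_rot: [0.002, 0.029, 1.0, -0.001]
wrist_force: [6.9, -5.8, 0.2]
opening: 0.361
grasp_force: 59.8
```

```bash
python3 s.py 194 15|head -1
```

```text
r 0.0799 crank deg -166.3 [0.4946 0.0353 0.1993] [ 6.9 -5.8  0.2]
```

>>> {"api": "servo_tool", "payload": {"motion": [[[-0.8,1.9,0,0,1],[-2.0,3.6,0,0,1],[-3.6,4.9,0,0,1],[-5.6,5.7,0,0,1],[-7.6,6.0,0,0,1]]]}}

```text
time_s: 8.95
eef_pos: [0.574, 0.0912, 0.1992]
eef_rot: [0.0, 0.028, 1.0, -0.001]
wrist_force: [-4.2, -8.0, 8.7]
opening: 0.359
grasp_force: 60.8
```

>>> {"api": "servo_tool", "payload": {"motion": [[[-2.1,-0.2,0,0,1],[-4.0,-1.0,0,0,1],[-5.7,-2.2,0,0,1],[-7.0,-3.9,0,0,1],[-7.8,-5.8,0,0,1]]]}}

```text
time_s: 9.45
eef_pos: [0.6492, 0.0293, 0.1992]
eef_rot: [0.001, 0.028, 1.0, 0.001]
wrist_force: [-3.8, 3.3, 6.4]
opening: 0.356
grasp_force: 60.7
```

```bash
python3 s.py 344 4
```

```text
r 0.0801 crank deg -15.8 [0.6492 0.0293 0.1992] [-3.8  3.3  6.4]
348.0 -0.14 -0.54
352.0 -0.23 -1.09
356.0 -0.29 -1.65
360.0 -0.31 -2.21
364.0 -0.29 -2.76
```

>>> {"api": "servo_tool", "payload": {"motion": [[[-0.2,-1.1,0,0,1],[-0.3,-2.2,0,0,1],[-0.3,-2.2,0,0,1],[-0.3,-2.2,0,0,1]]]}}

```text
time_s: 9.85
eef_pos: [0.6508, 0.0052, 0.1993]
eef_rot: [0.002, 0.029, 1.0, -0.001]
wrist_force: [5.3, -3.7, 3.2]
opening: 0.362
grasp_force: 60.5
```

>>> {"api": "servo_tool", "payload": {"motion": [[[0,0,0,0,-1],[0,0,0,0,-1],[0,0,0,0,-1],[0,0,0,0,-1],[0,0,0,0,-1]]]}}

```text
time_s: 10.35
eef_pos: [0.6492, 0.0068, 0.1978]
eef_rot: [-0.0, 0.028, 1.0, 0.0]
wrist_force: [0.7, 0.5, -0.5]
opening: 0.999
grasp_force: 0.0
```

>>> {"api": "servo_tool", "payload": {"motion": [[[0,0,-2,0,-1],[0,0,-6,0,-1],[0,0,-10,0,-1],[4,0,-12,0,-1],[8,0,-12,0,-1]]]}}

```text
time_s: 10.85
eef_pos: [0.5707, 0.0108, 0.322]
eef_rot: [0.003, 0.028, 1.0, -0.001]
wrist_force: [0.0, 0.0, 0.7]
opening: 0.999
grasp_force: 0.0
```

>>> {"api": "servo_tool", "payload": {"motion": [[[5,4,0,0,-1],[10,8,0,0,-1],[15,12,0,0,-1],[18,16,0,0,-1],[18,20,0,0,-1]]]}}

```text
time_s: 11.35
eef_pos: [0.4073, 0.1974, 0.3185]
eef_rot: [0.0, 0.029, 1.0, -0.0]
wrist_force: [1.8, -0.4, 1.1]
opening: 1.0
grasp_force: 0.0
```

Run:
```python
from h import *
from bench import ctrl
t=ctrl.camera("top");c=ctrl.camera("side")
cv2.imwrite("pics/end.png",np.hstack([cv2.resize(x["pixels"][y:y+140,u:u+140,::-1],(400,400),interpolation=2) for x,y,u in((t,185,330),(c,170,260))]))
```

```text
(no output)
```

View pics/end.png

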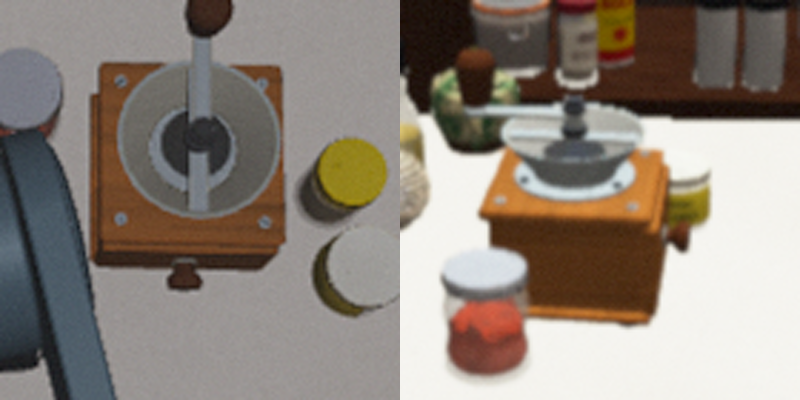

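The crank knob at (208,12) points straight back, the drawer is shut (knob at (185,275)), the jars in view haven't moved, and the robot is clear.

>>> {"api": "servo_tool", "payload": {"motion": [[[0,0,0,0,-1],[0,0,0,0,-1],[0,0,0,0,-1]]]}}

```text
time_s: 11.75
eef_pos: [0.4103, 0.1956, 0.318]
eef_rot: [-0.0, 0.03, 1.0, -0.0]
wrist_force: [0.4, 0.2, 0.1]
opening: 1.002
grasp_force: 0.0
```

```bash
python3 -c "
from bench import ctrl
print(ctrl.hand_in())"
```

```text
the job is handed in; nothing more can be done
None
```

I pushed the drawer fully home, then turned the crank clockwise about 1¼ turns and left its knob pointing straight back; the jars beside the mill look unmoved, the arm is clear, and the job was handed in at about 12 s (the hand-in call returned no verdict).

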